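# Run the probe along the groove of the spreading board

### The job

Take the long-handled probe out of its stand block, put its tip down into the groove of the wooden insect-spreading board right beside the raised cross-bar, and draw it gently along the groove all the way to the open end, never faster than 8 cm a second and without lifting the tip out on the way, to check that the groove is clear. Then stand the probe upright in the same block again, its collar resting on the block, and let go. The round-knobbed tool in the other block stays where it is.

Things in the scene. Friction and masses are not known exactly. Their poses are not given: they have to be found in the camera images.
- probe: Loose probe, 120 mm tall, 40 to 85 g, standing upright in its block. Straight round light-wood handle 18 mm in diameter and 70 mm long on top, below it a brass collar 32 mm in diameter and 5 mm thick, below that a steel rod 6 mm in diameter and 45 mm long. Origin at the free lower end (the tip) of the rod, +z along the probe up to the handle: rod z = 0 to 45 mm, collar 45 to 50 mm, handle 50 to 120 mm. The tip stands 15 mm above the table in the block.
- board: Fixed insect-spreading board of wood, 220 mm long (its x), 112 mm wide (its y). Origin at the centre of its underside. Two flat light-wood halves, tops 30 mm above the table, leave a straight groove between them along the board's x at y = 0: 16 mm wide, 16 mm deep, with a dark wood floor 14 mm above the table. At the -x end a raised darker cross-bar, 18 mm wide and 40 mm high above the table, closes the groove at x = -92 mm; at the +x end, x = +110 mm, the groove is open.
- probe_stand: Fixed wooden stand block 64 x 64 mm, 60 mm high, that holds the probe; origin at the centre of its underside. One upright hole 18 mm in diameter and 52 mm deep in the centre of the top; the probe's rod hangs in it and the collar rests on the top. An equal block on the other side of the board holds the round-knobbed tool.
- tamper: Bystander: a shorter loose tool with an equal rod and collar but a round ball knob, 34 mm in diameter, for a handle; 96 mm tall in all. Stands in the other, equal block. Origin at the lower end of its rod, z up.

How it is judged:
By the outcome, as a careful person would: the job done as asked, in the order asked, and still so for the second after the job is handed in, with the robot touching nothing.
It also fails if it takes over 61 s, if anything falls off the work surface, if the arm or the gripper's body presses on something with over 40 N, if the wrist force passes 120 N, or if a joint passes its speed limit or range.

### The arm

A 6-joint arm with a two-finger parallel gripper is mounted at the origin on a cart in front of the work surface, level with it; the furniture and walls round the work are solid. World frame = base frame: x ahead of the robot, y to its left, z up, the work surface at z = 0. Lengths are in mm, angles in rad, forces in N, time in s.
With the tool pointing down it reaches from about 275 to 825 mm from the base axis. Payload 5.2 kg.
Tool frame: the origin (TCP) lies midway between the tips of the shut fingers; the grasp point (between the pads) lies 19 mm behind it; x points along the fingers, y is the direction in which the jaws open and shut, and the axes are right-handed (so a half turn about x gives the same grasp; the last joint's range is limited). The gripper opens to 93 mm and grips with 3 to 60 N. Pads are 15 mm wide; open, the fingers measure 128 mm over their backs; the gripper's body (75 mm by 188 mm) begins 65 mm behind the grasp point.
Start: joints at [0.953, 0.259, 1.535, -0, 1.348, -0.203], TCP at [221.633, 503.372, 218.653] pointing down, gripper open.
Joint ranges: [-3.14, 3.14], [-0.91, 2.08], [0.19, 2.58], [-1.22, 4.36], [0.22, 2.71], [-3.12, 3.12]. Speed limits (rad/s): [2.57, 2.57, 3.14, 3.14, 3.14, 3.14].

### API

Orientations are given as a unit quaternion [w, x, y, z].
In Python, from cell import status, viewer, workorder gives the robot as it stands.
- The arm moves only by the tool arm_command, never from a script. Its argument "targets" is text: rows parted by semicolons, each of 7 numbers parted by spaces: the shift along the tool's x, y, z in m, then the turn, a rotation vector about the tool's x, y, z in degrees, then the gripper's target within -1 to 1 (shut at 1, half-way at 0, fully open at -1). A call has 1 to 12 rows; each row is the pose to reach, as a shift and turn from the pose commanded when the call began, along the tool's axes at that moment; what a row does not reach only later rows make up. A row lasts 1/8 s, in which the tool goes at most 62.5 mm and 10.7 degrees, less where a joint would pass 70% of its speed; a pose out of reach is approached as far as the arm can. A call with a gripper value outside its range is refused whole. The fingers move at their own pace and stop on an object; "squeeze" is the grip in N (left out, the last holds). Time passes only in rows, so rows that repeat a pose let the fingers close. It gives the time, the measured TCP pose, the force and the opening at its end, in the units of the state.
- status.get_state(): the state, without advancing time (a new reading comes with each control period).
- viewer.snapshot(name): name is "scene" or "top" or "wrist"; returns (picture, depth): 480x640x3 uint8, blue, green, red; 480x640 float32, mm along the optical axis (not along the pixel's ray), 0 where there is no reading.
- viewer.camera_info(name): a dict with "intrinsics" (3x3 intrinsics, pixels), "xyz" and "orientation" of the camera in the world; the wrist camera has in their place "hand_eye" (4x4, takes a point from camera to tool coordinates, whose origin is the TCP and whose axes are the tool frame's). Camera axes: x right, y down, z forward; pixel columns grow to the right and rows downward; lengths in mm; the calibration is good to about 2 mm. A picture is of the moment at which its call begins: read the wrist's pose just before it. camera_info takes no time and is no camera call.
- workorder.close_job(): hands the job in, once; it reports no verdict.
The state is a dict: "t": time; "q": joint angles; "qvel": joint speeds; "joint_efforts": joint torques, N m; "tool_pos": TCP position; "tool_rot": TCP orientation; "force": force on the tool from outside, world axes, zero at the start; "wrist_torque": the same for the moment, N m; "finger_gap": finger opening in mm.
Only numpy, scipy, OpenCV 4.12 (cv2) and the standard library are available. Lean on these libraries where they do the work, as an engineer would, in place of code of your own. Each camera call takes 0.05 s, during which the arm holds its last target.

## Working session

There is one attempt and no reset: what is moved stays moved. The work goes in short steps, Python scripts to look and compute and a tool call to move; the robot and the scene stay as the last step left them, time stands still between calls to the robot, and variables do not carry over. Pictures are saved under pics/ and viewed, and the job is handed in when it is done.

Besides the shell and the picture viewer there is one more tool, called after "Call:" by a JSON object that holds its "method" and its "body". arm_command: Moves the arm, as the interface text tells. Its arguments: {"type":"object","properties":{"targets":{"type":"string"},"squeeze":{"type":"number"}},"required":["targets"]}

```bash
ls; mkdir -p pics; cat > h.py <<'E'
from cell import status, viewer, workorder
import numpy as np, cv2
from scipy.spatial.transform import Rotation as R
def rot(q): return R.from_quat([q[1],q[2],q[3],q[0]]).as_matrix()
def cam(name,s=None):
    c=viewer.camera_info(name); K=np.array(c["intrinsics"])
    if name=="wrist":
        H=np.array(c["hand_eye"]); T=np.eye(4);T[:3,:3]=rot(s["tool_rot"]);T[:3,3]=s["tool_pos"]
        M=T@H
    else:
        M=np.eye(4);M[:3,:3]=rot(c["orientation"]);M[:3,3]=c["xyz"]
    return K,M
def onplane(K,M,uv,z):
    uv=np.atleast_2d(uv).astype(float)
    d=np.c_[uv,np.ones(len(uv))]@np.linalg.inv(K).T@M[:3,:3].T
    o=M[:3,3]; return o+d*((z-o[2])/d[:,2])[:,None]
def cloud(K,M,dep):
    v,u=np.mgrid[:480,:640]; p=np.stack([u,v,np.ones_like(u)],-1)@np.linalg.inv(K).T*dep[...,None]
    return p@M[:3,:3].T+M[:3,3]
def proj(K,M,P):
    P=np.atleast_2d(P); c=(P-M[:3,3])@M[:3,:3]; p=c@K.T; return p[:,:2]/p[:,2:]
E
python3 - <<'E'
from h import *
s=status.get_state(); print(s)
for n in("scene","top","wrist"):
    s=status.get_state()
    im,d=viewer.snapshot(n); cv2.imwrite(f"pics/{n}0.png",im); np.save(f"{n}0.npy",d)
    K,M=cam(n,s); print(n,K.tolist(),M.round(3).tolist())
E
```

```text
pics
{'t': 0.0, 'q': array([ 9.53197692e-01,  2.59324221e-01,  1.53603292e+00, -3.66040268e-06,
        1.34798637e+00, -2.02848608e-01]), 'qvel': array([ 0.0010174 , -0.00181737, -0.00154117, -0.00027286, -0.00021197,
       -0.00120123]), 'joint_efforts': array([ 1.98364614e-03, -4.37320805e+01, -2.84006256e+01,  7.20397057e-02,
        4.15020331e-02, -1.29573132e-04]), 'tool_pos': array([221.32574777, 502.93518732, 217.84793532]), 'tool_rot': array([ 0.69171092,  0.14501903,  0.69220235, -0.14615536]), 'force': array([ 0.86399461, -0.01041411, -0.5919182 ]), 'wrist_torque': array([-0.02602928, -0.01241826,  0.02367965]), 'finger_gap': 92.94246668230856}
scene [[493.0768575199983, 0.0, 314.4007731371345], [0.0, 493.0768575199983, 234.88927885863998], [0.0, 0.0, 1.0]] [[0.472, -0.391, 0.791, -437.161], [-0.882, -0.229, 0.412, -486.887], [0.02, -0.891, -0.453, 596.84], [0.0, 0.0, 0.0, 1.0]]
top [[461.7773258652153, 0.0, 314.44762266089117], [0.0, 461.7773258652153, 249.8634649492079], [0.0, 0.0, 1.0]] [[-0.018, -0.999, 0.05, 453.82], [-1.0, 0.016, -0.025, 18.721], [0.024, -0.05, -0.998, 930.516], [0.0, 0.0, 0.0, 1.0]]
wrist [[425.8292786319879, 0.0, 319.38878937958185], [0.0, 425.8292786319879, 244.18732579832175], [0.0, 0.0, 1.0]] [[0.403, 0.879, 0.254, 150.147], [0.915, -0.387, -0.114, 533.81], [-0.002, 0.278, -0.961, 384.858], [0.0, 0.0, 0.0, 1.0]]
```

View pics/scene0.png

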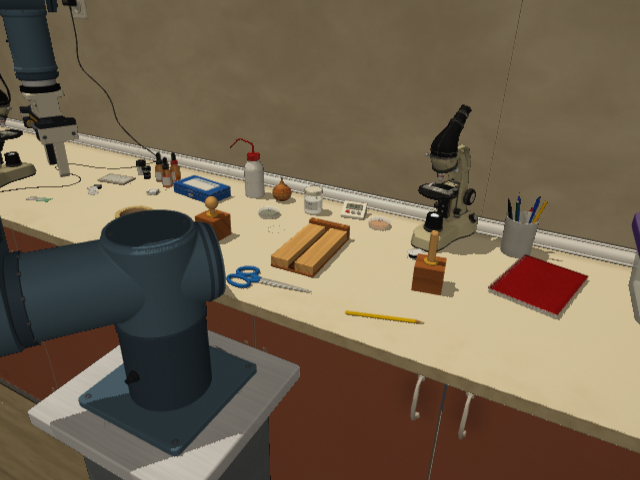

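View pics/top0.png

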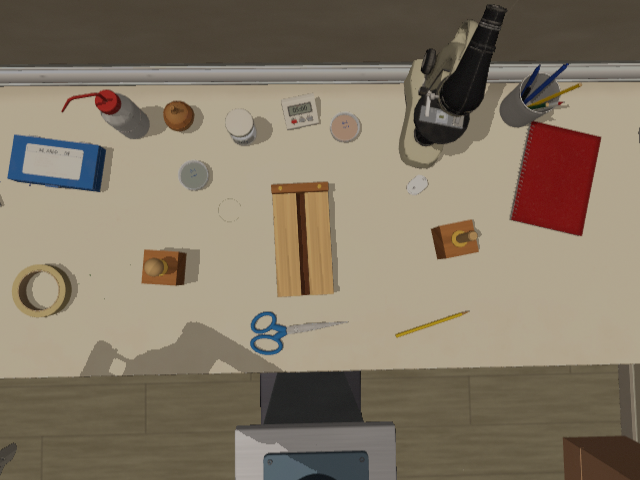

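View pics/wrist0.png

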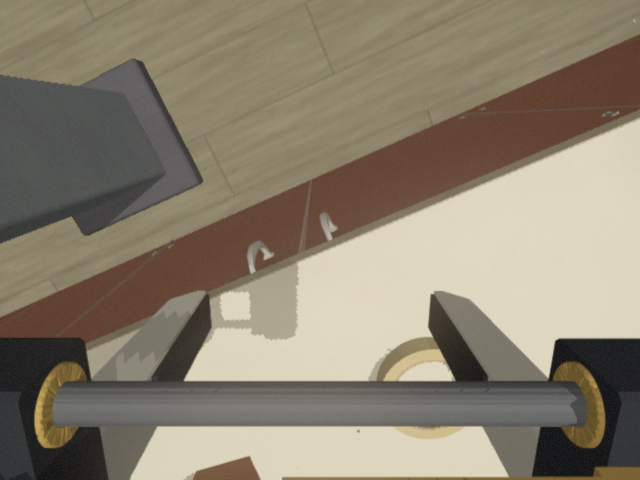

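Scene: the probe block is at top px (456,240), board around (303,240) with its cross-bar at the far end (300,187), and the tamper at (163,267). Now measuring.

```bash
cat > m.py <<'E'
from h import *
for n in ("top","scene"):
    K,M=cam(n); d=np.load(f"{n}0.npy"); P=cloud(K,M,d); im=cv2.imread(f"pics/{n}0.png")
    ok=d>0
    def sel(c,r,z0,z1): return ok&(np.hypot(P[...,0]-c[0],P[...,1]-c[1])<r)&(P[...,2]>z0)&(P[...,2]<z1)
    cb=onplane(K,M,[456,240],60)[0] if n=="top" else cb
    for lo,hi in((-10,10),(50,57),(57,62.5),(63,68),(70,100),(100,125),(125,132),(132,140)):
        m=sel(cb,60,lo,hi)
        if m.sum()>5:
            p=P[m]; r=cv2.minAreaRect(p[:,:2].astype(np.float32)); print(n,lo,hi,m.sum(),p.mean(0).round(1),np.round(r[0],1),np.round(r[1],1),round(r[2],1))
    bb=onplane(K,M,[303,243],30)[0] if n=="top" else bb
    for lo,hi in((10,20),(27,33),(37,43)):
        m=sel(bb,140,lo,hi)
        m=cv2.morphologyEx(m.astype(np.uint8),cv2.MORPH_OPEN,np.ones((3,3)))>0
        if m.sum()>5:
            p=P[m]; r=cv2.minAreaRect(p[:,:2].astype(np.float32)); print(n,'board',lo,hi,m.sum(),p.mean(0).round(1),np.round(r[0],1),np.round(r[1],1),round(r[2],1))
            print(cv2.boxPoints(r).round(1).tolist())
    print(n,"table z",np.median(P[sel(bb,250,-15,15)][:,2]))
E
python3 m.py
python3 - <<'E'
from h import *
im=cv2.imread("pics/top0.png")
a=cv2.resize(im[200:280,410:500],None,fx=6,fy=6,interpolation=cv2.INTER_CUBIC);cv2.imwrite("pics/a.png",a)
b=cv2.resize(im[170:310,250:350],None,fx=4,fy=4,interpolation=cv2.INTER_CUBIC);cv2.imwrite("pics/b.png",b)
E
```

```text
top -10 10 1414 [ 505.9 -258.4   -0.8] [ 509.7 -267. ] [119.4 106.2] 14.4
top 50 57 86 [ 508.4 -263.3   55. ] [ 512.9 -277.2] [60.8 65.3] 6.7
top 57 62.5 787 [ 514.7 -275.7   59.4] [ 515.1 -278.7] [63.7 65. ] 10.3
top 63 68 103 [ 513.9 -274.4   64.8] [ 516.1 -283.7] [35.9 60.4] 38.3
top 70 100 53 [ 513.7 -272.1   85.7] [ 514. -273.] [17.2  7.4] 10.2
top 100 125 48 [ 513.6 -271.9  113.2] [ 514.  -273.2] [17.1  7.6] 10.9
top 125 132 27 [ 515.1 -274.3  129.7] [ 514.8 -277.3] [13.7 17. ] 80.0
top 132 140 58 [ 514.5 -278.2  134.5] [ 514.9 -278.9] [14.3 15.1] 18.3
top board 10 20 787 [513.6  19.1  13.3] [512.8  19.1] [202.3  16. ] 2.1
[[411.5, 23.299999237060547], [412.0, 7.300000190734863], [614.2000122070312, 14.899999618530273], [613.5999755859375, 30.899999618530273]]
top board 27 33 3928 [511.9  19.8  29.4] [512.4  19.1] [202.2 109.7] 2.1
[[409.3999938964844, 70.19999694824219], [413.3999938964844, -39.5], [615.5, -32.0], [611.4000244140625, 77.69999694824219]]
top board 37 43 399 [622.3  19.5  39.4] [621.8  23.2] [ 17.8 111.5] 2.3
[[610.7000122070312, 78.5], [615.0999755859375, -32.9
[... 706 characters left out ...]
.7
scene board 10 20 206 [425.4   6.1  14.9] [457.  -16.5] [ 86.6 180.3] 54.5
[[358.3999938964844, 0.6000000238418579], [505.20001220703125, -104.19999694824219], [555.5, -33.70000076293945], [408.79998779296875, 71.0999984741211]]
scene board 27 33 1556 [505.7  16.6  30.3] [513.3  19.1] [211.1 112.3] 1.7
[[406.1000061035156, 72.0], [409.5, -40.20000076293945], [620.5999755859375, -33.79999923706055], [617.0999755859375, 78.5]]
scene board 37 43 135 [619.6  21.2  40.1] [620.2  22.1] [ 26.4 110.5] 3.6
[[603.5999755859375, 76.4000015258789], [610.4000244140625, -33.79999923706055], [636.7999877929688, -32.20000076293945], [629.9000244140625, 78.0999984741211]]
scene table z 0.47510404392062355
```

View pics/a.png

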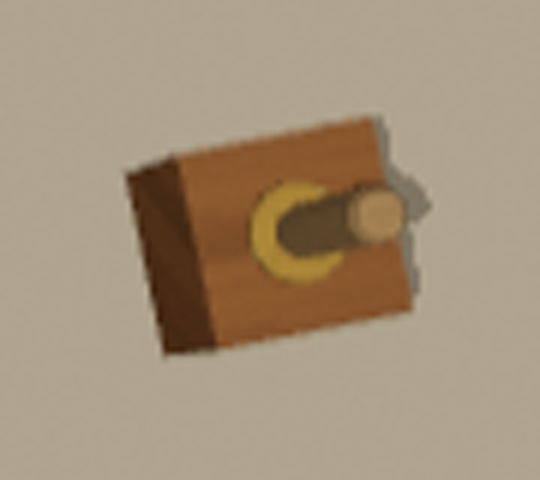

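View pics/b.png

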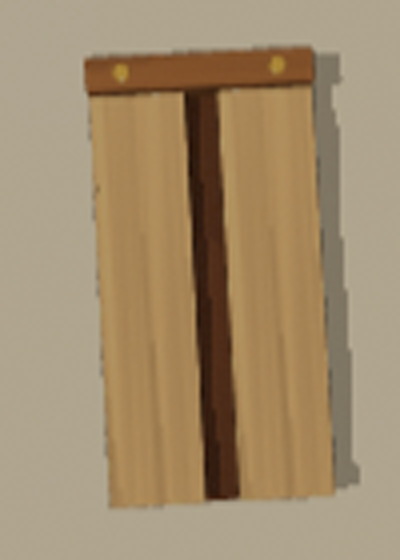

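```bash
cat >> h.py <<'E'
def goal(pos,jaw_deg=None,s=None):
    """shift (m) in tool axes and rotvec deg to reach pos pointing down, jaw axis yaw"""
    s=s or status.get_state(); A=rot(s["tool_rot"]); p=s["tool_pos"]
    sh=A.T@(np.array(pos)-p)/1000
    if jaw_deg is None: 
        rv=np.zeros(3)
    else:
        best=None
        for k in(0,180):
            a=np.radians(jaw_deg+k); y=np.array([np.cos(a),np.sin(a),0]); x=np.array([0,0,-1.]); B=np.c_[x,y,np.cross(x,y)]
            r=np.degrees(R.from_matrix(A.T@B).as_rotvec())
            if best is None or np.linalg.norm(r)<np.linalg.norm(best): best=r
        rv=best
    return sh.round(4),rv.round(2)
E
python3 - <<'E'
from h import *
s=status.get_state(); print(rot(s["tool_rot"]).round(3))
for j in(90,92,0,2): print(j,goal([515,-279,190],j))
print(proj(*cam("top"),[[515,-279,135],[515,-279,65],[613.5,22.8,14]]))
E
```

```text
[[-0.001  0.403  0.915]
 [-0.001  0.915 -0.403]
 [-1.    -0.001 -0.   ]]
90 (array([ 0.0287, -0.5973,  0.5839]), array([-23.77,  -0.03,   0.08]))
92 (array([ 0.0287, -0.5973,  0.5839]), array([-25.77,  -0.03,   0.08]))
0 (array([ 0.0287, -0.5973,  0.5839]), array([6.623e+01, 3.000e-02, 8.000e-02]))
2 (array([ 0.0287, -0.5973,  0.5839]), array([6.423e+01, 3.000e-02, 8.000e-02]))
[[473.45178872 234.78679936]
 [459.846719   237.83654481]
 [299.8229628  193.00736471]]
```

Call:
{"method": "arm_command", "body": {"targets": "0.0 -0.05 0.05 6 0 0 -1; 0.0 -0.1 0.097 12 0 0 -1; 0.0 -0.14 0.137 18 0 0 -1; 0.0 -0.18 0.176 24 0 0 -1; 0.0 -0.22 0.215 30 0 0 -1; 0.0 -0.26 0.254 36 0 0 -1; 0.0 -0.3 0.293 42 0 0 -1; 0.0 -0.34 0.332 48 0 0 -1; 0.0 -0.38 0.371 54 0 0 -1; 0.0 -0.42 0.411 58 0 0 -1; 0.0 -0.46 0.45 62 0 0 -1; 0 -0.5 0.489 64.2 0 0 -1", "squeeze": 30}}

```text
t: 1.65
tool_pos: [467.9, -153.1, 218.5]
tool_rot: [0.508, 0.492, 0.508, -0.492]
force: [0.2, 0.5, -0.2]
finger_gap: 93.0
```

```bash
python3 - <<'E'
from h import *
s=status.get_state(); print(s['t'],s['q'].round(2),s['tool_pos'].round(1));print(rot(s["tool_rot"]).round(3)); print(goal([515,-279,190],2))
E
```

```text
1.65 [-0.54  0.15  1.67  0.    1.32 -0.58] [ 467.9 -153.1  218.5]
[[-0.     0.999  0.033]
 [ 0.     0.033 -0.999]
 [-1.    -0.    -0.   ]]
(array([0.0285, 0.0429, 0.1274]), array([-0.09, -0.02,  0.  ]))
```

Call:
{"method": "arm_command", "body": {"targets": "0.007 0.01 0.03 0 0 0 -1; 0.014 0.02 0.06 0 0 0 -1; 0.02 0.03 0.09 0 0 0 -1; 0.024 0.043 0.127 0 0 0 -1; 0.024 0.043 0.127 0 0 0 -1; 0.024 0.043 0.127 0 0 0 -1"}}

```text
t: 2.4
tool_pos: [514.7, -276.0, 194.2]
tool_rot: [0.508, 0.491, 0.509, -0.491]
force: [0.7, -0.6, -0.1]
finger_gap: 93.1
```

```bash
python3 - <<'E'
from h import *
s=status.get_state(); im,d=viewer.snapshot("wrist"); cv2.imwrite("pics/wrist1.png",im); np.save("wrist1.npy",d)
K,M=cam("wrist",s); P=cloud(K,M,d)
print(s['tool_pos'].round(1))
c=np.array([515,-279])
for lo,hi in((-5,5),(57,63),(63.5,68),(70,100),(100,130),(131,139)):
    m=(d>0)&(np.hypot(P[...,0]-c[0],P[...,1]-c[1])<45)&(P[...,2]>lo)&(P[...,2]<hi)
    if m.sum()>5:
        p=P[m]; r=cv2.minAreaRect(p[:,:2].astype(np.float32)); print(lo,hi,m.sum(),p.mean(0).round(1),np.round(r[0],1),np.round(r[1],1),round(r[2],1))
print(proj(K,M,[[515,-279,135],[515,-279,65]]))
E
```

```text
[ 514.7 -276.   194.2]
-5 5 1569 [ 518.5 -255.     0.9] [ 514.  -267.6] [89.4 66.5] 4.1
57 63 5407 [ 514.8 -275.5   60.9] [ 515.  -280.2] [64.2 64.8] 10.4
63.5 68 753 [ 515.  -275.1   65.9] [ 517.3 -281.9] [31.4 50.7] 50.1
70 100 266 [ 514.7 -273.    86.4] [ 514.3 -274.5] [17.4  7. ] 7.8
100 130 386 [ 514.6 -273.1  116.1] [ 513.5 -275.5] [18.   8.8] 19.8
131 139 704 [ 515.  -278.8  135. ] [ 515.3 -279.8] [16.9 17.4] 59.3
[[320.88686014 268.77281762]
 [320.72975865 236.40994474]]
```

View pics/wrist1.png

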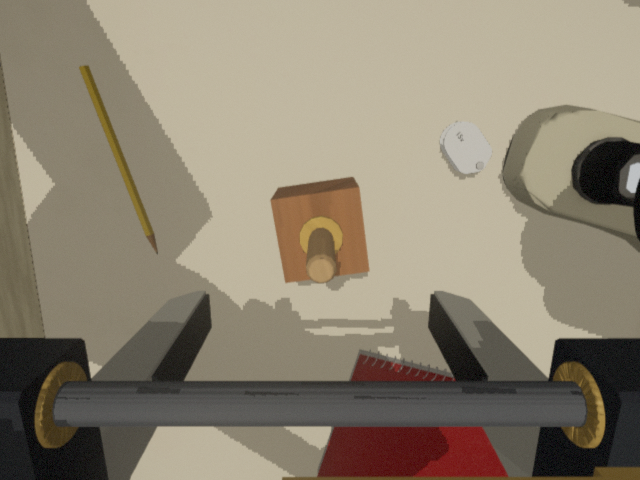

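```bash
python3 - <<'E'
from h import *
for n in("top0","scene0"):
    d=np.load(n+".npy");K,M=cam(n[:-1]);P=cloud(K,M,d)
    m=(d>0)&(P[...,0]>540)&(P[...,0]<720)&(P[...,1]<-150)&(P[...,1]>-400)
    for lo in range(60,340,40):
        p=P[m&(P[...,2]>lo)&(P[...,2]<lo+40)]
        if len(p): print(n,lo,len(p),p[:,:2].min(0).round(),p[:,:2].max(0).round())
print(goal([515,-279.3,88],2))
E
```

```text
top0 60 73 [ 540. -304.] [ 720. -206.]
top0 100 3 [ 678. -240.] [ 686. -198.]
top0 140 1169 [ 675. -274.] [ 720. -177.]
top0 180 7 [ 711. -210.] [ 719. -200.]
top0 220 290 [ 691. -247.] [ 720. -194.]
top0 260 847 [ 691. -251.] [ 720. -195.]
scene0 60 169 [ 541. -305.] [ 719. -205.]
scene0 100 12 [ 677. -261.] [ 700. -203.]
scene0 140 342 [ 672. -274.] [ 720. -179.]
scene0 180 175 [ 697. -258.] [ 720. -204.]
scene0 220 392 [ 686. -257.] [ 720. -183.]
scene0 260 344 [ 689. -255.] [ 720. -197.]
(array([0.1065, 0.0002, 0.0037]), array([ 0.05, -0.05,  0.03]))
```

Call:
{"method": "arm_command", "body": {"targets": "0.02 0 0.0035 0 0 0 -1; 0.04 0 0.0035 0 0 0 -1; 0.06 0 0.0035 0 0 0 -1; 0.08 0 0.0035 0 0 0 -1; 0.1 0 0.0035 0 0 0 -1; 0.109 0 0.0035 0 0 0 -1; 0.109 0 0.0035 0 0 0 -1"}}

```text
t: 3.32
tool_pos: [515.1, -279.4, 85.6]
tool_rot: [0.509, 0.491, 0.509, -0.491]
force: [-0.4, 0.3, -0.4]
finger_gap: 92.8
```

Call:
{"method": "arm_command", "body": {"targets": "0 0 0 0 0 0 0.3; 0 0 0 0 0 0 0.5; 0 0 0 0 0 0 0.6; 0 0 0 0 0 0 1; 0 0 0 0 0 0 1; 0 0 0 0 0 0 1; 0 0 0 0 0 0 1; 0 0 0 0 0 0 1; 0 0 0 0 0 0 1", "squeeze": 35}}

```text
t: 4.45
tool_pos: [515.2, -280.2, 85.6]
tool_rot: [0.509, 0.491, 0.509, -0.491]
force: [-0.0, 0.4, -0.2]
finger_gap: 17.6
```

```bash
python3 - <<'E'
from h import *
s=status.get_state(); print(s['t'],s['tool_pos'].round(1),s['finger_gap'],s['force'])
im,d=viewer.snapshot("wrist"); cv2.imwrite("pics/wrist2.png",im)
E
```

```text
4.45 [ 515.2 -280.2   85.6] 17.583959345075723 [-0.0261814   0.43198287 -0.18285019]
```

View pics/wrist2.png

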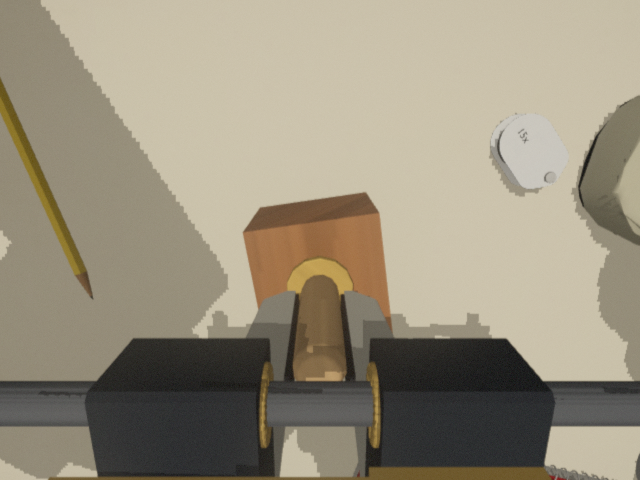

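Call:
{"method": "arm_command", "body": {"targets": "-0.01 0 0 0 0 0 1; -0.025 0 0 0 0 0 1; -0.04 0 0 0 0 0 1; -0.055 0 0 0 0 0 1; -0.07 0 0 0 0 0 1; -0.08 0 0 0 0 0 1; -0.08 0 0 0 0 0 1; -0.08 0 0 0 0 0 1"}}

```text
t: 5.5
tool_pos: [515.0, -280.0, 165.1]
tool_rot: [0.508, 0.491, 0.509, -0.491]
force: [-0.4, -0.6, 0.1]
finger_gap: 17.4
```

```bash
python3 - <<'E'
from h import *
s=status.get_state(); print(s['t'],s['tool_pos'].round(1),s['finger_gap'],s['force'])
x=605;print(goal([x,19.1+(x-513)*.0371,165],2)); print(goal([x,19.1+(x-513)*.0371,120],2))
for n in("wrist","scene"):
    s=status.get_state();im,d=viewer.snapshot(n); cv2.imwrite(f"pics/{n}3.png",im);np.save(n+"3.npy",d)
im=cv2.imread("pics/scene3.png")
cv2.imwrite("pics/s3.png",cv2.resize(im[130:330,380:500],None,fx=4,fy=3))
E
```

```text
5.5 [ 515.  -280.   165.1] 17.425668867170938 [-0.38673931 -0.55210912  0.06767685]
(array([ 2.000e-04,  1.007e-01, -2.991e-01]), array([ 0.04, -0.04,  0.05]))
(array([ 0.0452,  0.1008, -0.2991]), array([ 0.04, -0.04,  0.05]))
```

View pics/wrist3.png

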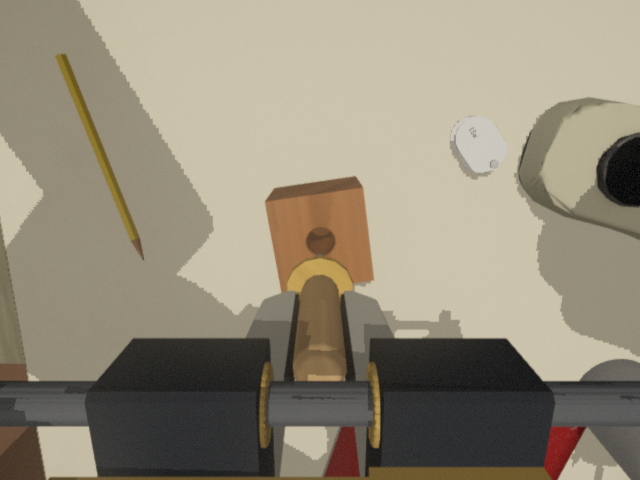

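View pics/s3.png

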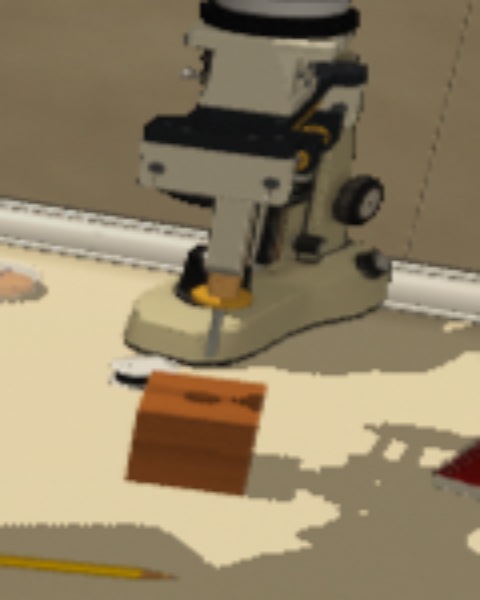

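Call:
{"method": "arm_command", "body": {"targets": "0 0 -0.02 0 0 0 1; 0 0 -0.05 0 0 0 1; 0 0.005 -0.085 0 0 0 1; 0 0.015 -0.12 0 0 0 1; 0 0.025 -0.155 0 0 0 1; 0 0.04 -0.19 0 0 0 1; 0 0.06 -0.225 0 0 0 1; 0 0.08 -0.26 0 0 0 1; 0 0.093 -0.285 0 0 0 1; 0 0.1005 -0.299 0 0 0 1; 0 0.1005 -0.299 0 0 0 1; 0 0.1005 -0.299 0 0 0 1"}}

```text
t: 7.1
tool_pos: [604.6, 21.6, 165.5]
tool_rot: [0.509, 0.491, 0.509, -0.491]
force: [-0.0, 0.6, -1.6]
finger_gap: 17.2
```

```bash
python3 - <<'E'
from h import *
# hole from wrist3 (t=5.5)
s3={'tool_pos':np.array([515,-280,165.1]),'tool_rot':[.508,.491,.509,-.491]}
K,M=cam("wrist",s3); print("hole",onplane(K,M,[321,241],60))
s=status.get_state(); print(s['t'],s['tool_pos'].round(1),s['finger_gap'],s['force'])
ss=s
for n in("wrist","scene","top"):
    s=status.get_state();im,d=viewer.snapshot(n); cv2.imwrite(f"pics/{n}4.png",im);np.save(n+"4.npy",d)
im=cv2.imread("pics/scene4.png")
cv2.imwrite("pics/s4.png",cv2.resize(im[130:300,240:400],None,fx=4,fy=3.5))
E
```

```text
hole [[ 515.36998507 -279.6917471    60.        ]]
7.1 [604.6  21.6 165.5] 17.229338165548448 [-0.04160284  0.63628727 -1.55054104]
```

View pics/wrist4.png

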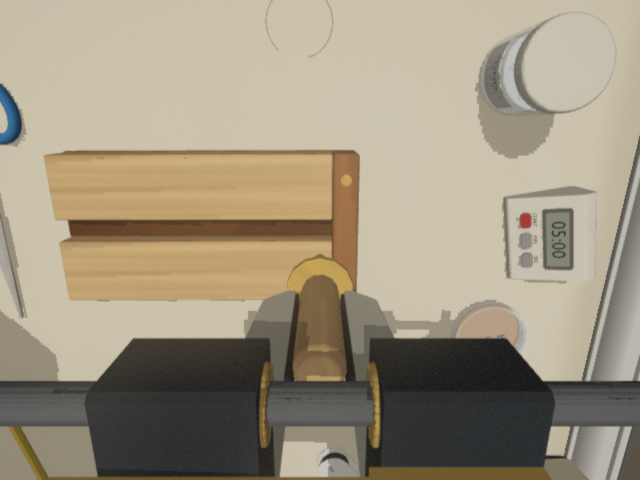

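View pics/s4.png

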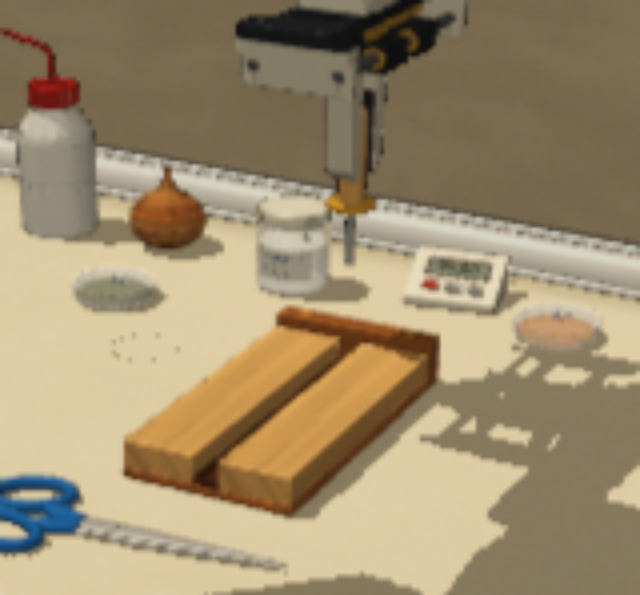

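```bash
python3 - <<'E'
from h import *
s={'tool_pos':np.array([604.6,21.6,165.5]),'tool_rot':[.509,.491,.509,-.491]}
K,M=cam("wrist",s); d=np.load("wrist4.npy"); P=cloud(K,M,d)
for nm,(lo,hi) in dict(floor=(9,19),top=(26,34),bar=(37,44)).items():
    m=(d>0)&(P[...,2]>lo)&(P[...,2]<hi)&(P[...,0]>400)&(P[...,0]<640)&(abs(P[...,1]-20)<64)
    m=cv2.morphologyEx(m.astype(np.uint8),cv2.MORPH_OPEN,np.ones((3,3)))>0
    p=P[m]; r=cv2.minAreaRect(p[:,:2].astype(np.float32)); print(nm,m.sum(),np.median(p[:,2]).round(1),cv2.boxPoints(r).round(1).tolist(),round(r[2],1))
    if nm!="bar":
        for x in (430,480,530,580,595):
            q=p[abs(p[:,0]-x)<4]; y=q[:,1]
            if nm=="floor": print(x,y.min().round(1),y.max().round(1))
            else:
                yy=np.sort(y); g=np.diff(yy); i=np.argmax(g); print(x,yy[0].round(1),yy[-1].round(1),"gap",yy[i].round(1),yy[i+1].round(1))
# edges seen at z=30
print(onplane(K,M,[[332,220],[332,236],[72,220],[72,238],[332,160]],30).round(1))
# probe tip in top/scene views
for n in("scene","top"):
    print(n,proj(*cam(n),[[604.6,21.6,95],[604.6,21.6,140]]).round(1))
print(goal([605,22.5,100],2))
E
```

```text
floor 4579 15.0 [[411.0, 19.100000381469727], [411.5, 5.300000190734863], [613.2999877929688, 12.899999618530273], [612.7999877929688, 26.600000381469727]] 2.1
430 5.9 18.8
480 8.2 21.5
530 10.1 23.2
580 12.0 25.0
595 12.6 25.4
top 32800 30.9 [[408.8999938964844, 69.0], [413.1000061035156, -40.70000076293945], [615.4000244140625, -32.900001525878906], [611.2000122070312, 76.69999694824219]] 2.2
430 -39.7 69.8 gap 6.8 22.5
480 -37.7 71.7 gap 9.0 25.2
530 -35.7 73.7 gap 10.6 27.1
580 -28.5 75.4 gap 12.7 28.7
595 -2.7 76.0 gap 13.3 29.0
bar 2981 40.8 [[611.2000122070312, 77.5999984741211], [615.5, -22.5], [633.4000244140625, -21.700000762939453], [629.0, 78.4000015258789]] 2.5
[[612.9  29.4  30. ]
 [613.4  17.3  30. ]
 [423.8  22.5  30. ]
 [422.1   8.9  30. ]
 [611.   72.3  30. ]]
scene [[327.2 205.1]
 [327.8 188.6]]
top [[300.2 190.2]
 [300.1 185.5]]
(array([ 0.0657,  0.0003, -0.0013]), array([-0.05,  0.01,  0.01]))
```

Call:
{"method": "arm_command", "body": {"targets": "0.015 0.002 0 0 0 0 1; 0.03 0.002 0 0 0 0 1; 0.045 0.002 0 0 0 0 1; 0.055 0.002 0 0 0 0 1; 0.062 0.002 0 0 0 0 1; 0.068 0.002 0 0 0 0 1; 0.072 0.002 0 0 0 0 1; 0.075 0.002 0 0 0 0 1; 0.077 0.002 0 0 0 0 1; 0.077 0.002 0 0 0 0 1"}}

```text
t: 8.5
tool_pos: [607.1, 22.3, 88.7]
tool_rot: [0.509, 0.491, 0.509, -0.491]
force: [-0.1, 0.3, -0.9]
finger_gap: 17.3
```

```bash
python3 - <<'E'
from h import *
for i in range(3):
    s=status.get_state(); print(s['t'],s['tool_pos'].round(2),s['finger_gap'],s['force'].round(2),s['wrist_torque'].round(3))
n="scene"
im,d=viewer.snapshot(n); cv2.imwrite(f"pics/{n}5.png",im)
im,d=viewer.snapshot("top"); cv2.imwrite(f"pics/top5.png",im)
im=cv2.imread("pics/scene5.png")
cv2.imwrite("pics/s5.png",cv2.resize(im[170:290,260:370],None,fx=6,fy=5))
E
```

```text
8.5 [607.1   22.27  88.67] 17.303332559177658 [-0.08  0.28 -0.95] [-0.078  0.077 -0.048]
8.5 [607.1   22.27  88.67] 17.303332559177658 [-0.08  0.28 -0.95] [-0.078  0.077 -0.048]
8.5 [607.1   22.27  88.67] 17.303332559177658 [-0.08  0.28 -0.95] [-0.078  0.077 -0.048]
```

View pics/s5.png

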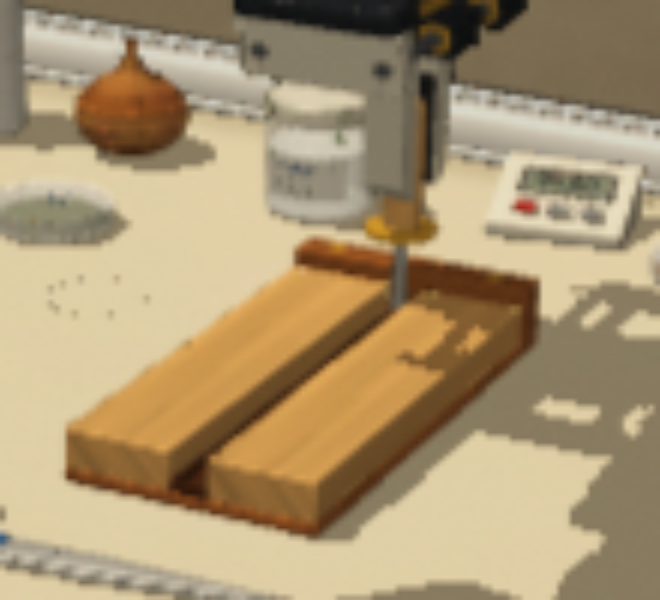

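Call:
{"method": "arm_command", "body": {"targets": "0.001 0 0 0 0 0 1; 0.002 0 0 0 0 0 1; 0.003 0 0 0 0 0 1; 0.003 0 0 0 0 0 1"}}

```text
t: 9.1
tool_pos: [607.0, 22.3, 85.5]
tool_rot: [0.509, 0.491, 0.509, -0.491]
force: [0.4, -0.2, -0.3]
finger_gap: 17.5
```

Call:
{"method": "arm_command", "body": {"targets": "0.0005 0 0 0 0 0 1; 0.0005 0 0 0 0 0 1"}}

```text
t: 9.35
tool_pos: [607.1, 22.3, 85.1]
tool_rot: [0.509, 0.491, 0.509, -0.491]
force: [0.6, 0.6, -0.6]
finger_gap: 17.2
```

Call:
{"method": "arm_command", "body": {"targets": "0.0005 0 0 0 0 0 1; 0.0005 0 0 0 0 0 1"}}

```text
t: 9.6
tool_pos: [607.1, 22.3, 84.6]
tool_rot: [0.509, 0.491, 0.509, -0.491]
force: [-0.1, 0.1, -1.3]
finger_gap: 17.4
```

Call:
{"method": "arm_command", "body": {"targets": "0.0005 0 0 0 0 0 1; 0.0005 0 0 0 0 0 1"}}

```text
t: 9.85
tool_pos: [607.2, 22.3, 84.5]
tool_rot: [0.509, 0.491, 0.509, -0.491]
force: [-0.7, -0.9, 2.4]
finger_gap: 17.1
```

Call:
{"method": "arm_command", "body": {"targets": "0.0005 0 0 0 0 0 1; 0.0005 0 0 0 0 0 1"}}

```text
t: 10.1
tool_pos: [607.3, 22.2, 84.4]
tool_rot: [0.509, 0.491, 0.509, -0.491]
force: [-2.4, 0.4, 6.5]
finger_gap: 17.0
```

Call:
{"method": "arm_command", "body": {"targets": "-0.0004 -0.001 0 0 0 0 1; -0.0005 -0.004 0 0 0 0 1; -0.0005 -0.008 0 0 0 0 1; -0.0005 -0.013 0 0 0 0 1; -0.0005 -0.018 0.0001 0 0 0 1; -0.0005 -0.023 0.0001 0 0 0 1; -0.0005 -0.028 0.0001 0 0 0 1; -0.0005 -0.033 0.0001 0 0 0 1; -0.0005 -0.038 0.0001 0 0 0 1; -0.0005 -0.043 0.0002 0 0 0 1; -0.0005 -0.048 0.0002 0 0 0 1; -0.0005 -0.052 0.0002 0 0 0 1"}}

```text
t: 11.6
tool_pos: [555.2, 20.2, 84.4]
tool_rot: [0.509, 0.491, 0.509, -0.491]
force: [3.5, 0.2, 6.3]
finger_gap: 17.6
```

```bash
python3 - <<'E'
from h import *
s=status.get_state(); print(s['t'],s['tool_pos'].round(2),s['finger_gap'],s['force'].round(2),s['wrist_torque'].round(3),rot(s['tool_rot']).round(4))
n="scene"
im,d=viewer.snapshot(n); cv2.imwrite(f"pics/{n}6.png",im)
cv2.imwrite("pics/s6.png",cv2.resize(im[170:290,260:370],None,fx=6,fy=5))
E
```

```text
11.6 [555.15  20.15  84.4 ] 17.589668621935115 [3.55 0.18 6.27] [-0.035 -0.84  -0.002] [[ 8.000e-04  9.994e-01  3.550e-02]
 [-1.000e-04  3.550e-02 -9.994e-01]
 [-1.000e+00  8.000e-04  2.000e-04]]
```

View pics/s6.png

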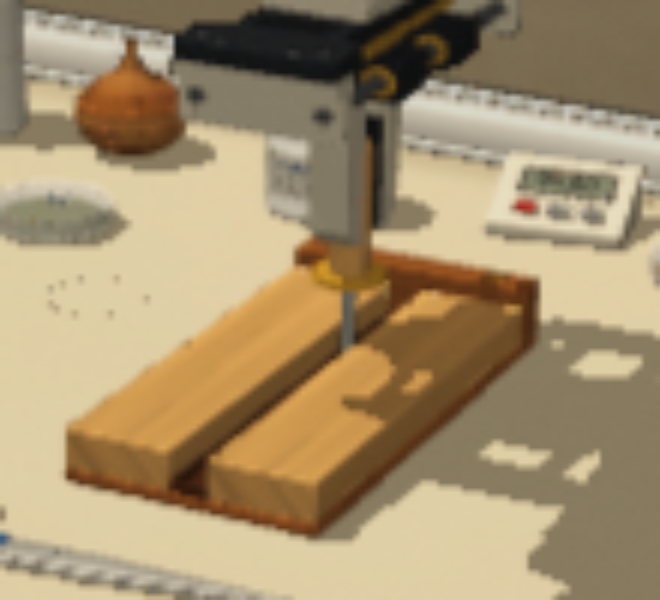

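Tip is still down in the groove (crop px 347,350), force ≈6 N. I'll ease off slightly and continue.

Call:
{"method": "arm_command", "body": {"targets": "-0.0003 -0.001 0 0 0 0 1; -0.0005 -0.004 0 0 0 0 1; -0.0005 -0.009 0 0 0 0 1; -0.0005 -0.014 0 0 0 0 1; -0.0005 -0.019 0.0001 0 0 0 1; -0.0005 -0.024 0.0001 0 0 0 1; -0.0005 -0.029 0.0001 0 0 0 1; -0.0005 -0.034 0.0001 0 0 0 1; -0.0005 -0.039 0.0001 0 0 0 1; -0.0005 -0.044 0.0002 0 0 0 1; -0.0005 -0.049 0.0002 0 0 0 1; -0.0005 -0.054 0.0002 0 0 0 1"}}

```text
t: 13.15
tool_pos: [500.5, 18.2, 84.5]
tool_rot: [0.509, 0.491, 0.509, -0.491]
force: [1.2, -0.1, 1.6]
finger_gap: 17.4
```

Call:
{"method": "arm_command", "body": {"targets": "0 -0.002 0 0 0 0 1; 0 -0.006 0 0 0 0 1; 0 -0.011 0.0001 0 0 0 1; 0 -0.016 0.0001 0 0 0 1; 0 -0.021 0.0002 0 0 0 1; 0 -0.026 0.0002 0 0 0 1; 0 -0.031 0.0003 0 0 0 1; 0 -0.036 0.0003 0 0 0 1; 0 -0.041 0.0004 0 0 0 1; 0 -0.046 0.0004 0 0 0 1; 0 -0.051 0.0005 0 0 0 1; 0 -0.055 0.0005 0 0 0 1"}}

```text
t: 14.65
tool_pos: [445.9, 15.6, 84.7]
tool_rot: [0.509, 0.491, 0.509, -0.491]
force: [0.9, 0.3, -0.6]
finger_gap: 17.5
```

Call:
{"method": "arm_command", "body": {"targets": "0.0002 -0.002 0 0 0 0 1; 0.0003 -0.006 0 0 0 0 1; 0.0003 -0.011 0.0001 0 0 0 1; 0.0003 -0.016 0.0001 0 0 0 1; 0.0003 -0.021 0.0002 0 0 0 1; 0.0003 -0.026 0.0002 0 0 0 1; 0.0003 -0.031 0.0002 0 0 0 1; 0.0003 -0.036 0.0002 0 0 0 1; 0.0003 -0.04 0.0002 0 0 0 1; 0.0003 -0.043 0.0002 0 0 0 1; 0.0003 -0.043 0.0002 0 0 0 1"}}

```text
t: 16.02
tool_pos: [402.8, 14.0, 84.2]
tool_rot: [0.509, 0.491, 0.509, -0.491]
force: [-0.4, -0.1, -0.8]
finger_gap: 17.2
```

```bash
python3 - <<'E'
from h import *
s=status.get_state(); print(s['t'],s['tool_pos'].round(2),s['finger_gap'],s['force'].round(2))
for n in ("scene","top","wrist"):
    im,d=viewer.snapshot(n); cv2.imwrite(f"pics/{n}7.png",im)
    if n=="scene": cv2.imwrite("pics/s7.png",cv2.resize(im[170:290,260:370],None,fx=6,fy=5))
E
```

```text
16.025 [402.79  13.98  84.21] 17.152742371893922 [-0.38 -0.07 -0.79]
```

View pics/s7.png

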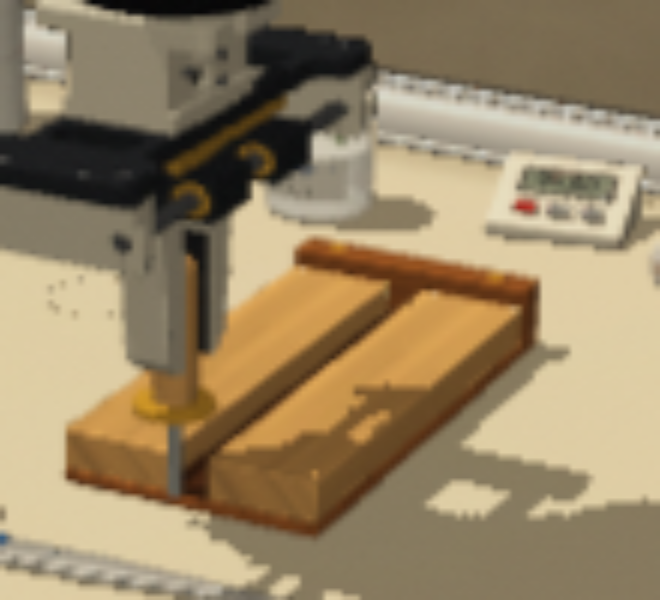

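View pics/wrist7.png

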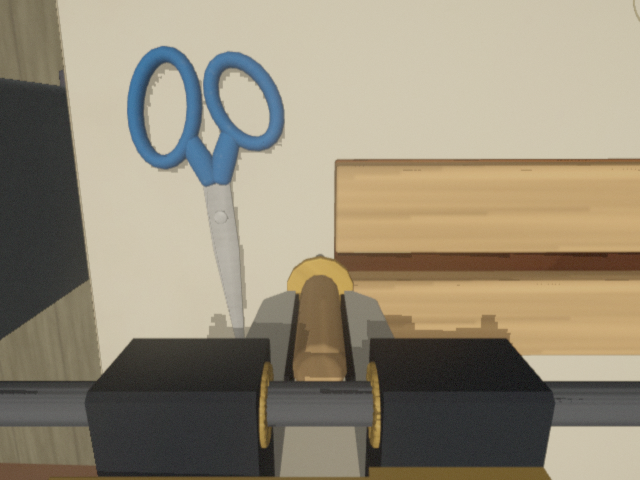

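The tip has come out just past the open end (crop px 175,493). I'll lift and carry the probe back to the block.

Call:
{"method": "arm_command", "body": {"targets": "-0.01 0 0 0 0 0 1; -0.03 0 0 0 0 0 1; -0.05 0 0 0 0 0 1; -0.07 0 0 0 0 0 1; -0.081 0.002 0.012 0 0 0 1; -0.081 0.01 0.04 0 0 0 1; -0.081 0.02 0.075 0 0 0 1; -0.081 0.03 0.11 0 0 0 1; -0.081 0.04 0.145 0 0 0 1; -0.081 0.055 0.18 0 0 0 1; -0.081 0.07 0.215 0 0 0 1; -0.081 0.085 0.25 0 0 0 1"}}

```text
t: 17.68
tool_pos: [497.2, -235.0, 165.2]
tool_rot: [0.509, 0.491, 0.509, -0.491]
force: [0.7, 0.8, -1.4]
finger_gap: 17.3
```

```bash
python3 - <<'E'
from h import *
s=status.get_state(); print(s['t'],s['tool_pos'].round(2),s['finger_gap'],s['force'].round(2)); print(goal([515.2,-280.1,165],2))
E
```

```text
17.675 [ 497.18 -234.99  165.21] 17.26445158054176 [ 0.72  0.82 -1.43]
(array([0.0002, 0.0164, 0.0457]), array([ 0.  , -0.01,  0.02]))
```

Call:
{"method": "arm_command", "body": {"targets": "0 0.008 0.02 0 0 0 1; 0 0.014 0.037 0 0 0 1; 0 0.0164 0.0455 0 0 0 1; 0 0.0164 0.0455 0 0 0 1; 0 0.0164 0.0455 0 0 0 1"}}

```text
t: 18.3
tool_pos: [514.8, -277.0, 165.4]
tool_rot: [0.509, 0.491, 0.509, -0.491]
force: [0.7, -0.1, -0.5]
finger_gap: 17.2
```

```bash
python3 - <<'E'
from h import *
s=status.get_state(); print(s['t'],s['tool_pos'].round(2)); print(goal([515.2,-280.1,165],2))
im,d=viewer.snapshot("scene"); cv2.imwrite("pics/s8.png",cv2.resize(im[130:330,380:500],None,fx=4,fy=3))
im,d=viewer.snapshot("wrist"); cv2.imwrite("pics/wrist8.png",im)
E
```

```text
18.3 [ 514.81 -277.04  165.39]
(array([0.0004, 0.0003, 0.0031]), array([ 0.06, -0.03,  0.02]))
```

View pics/s8.png

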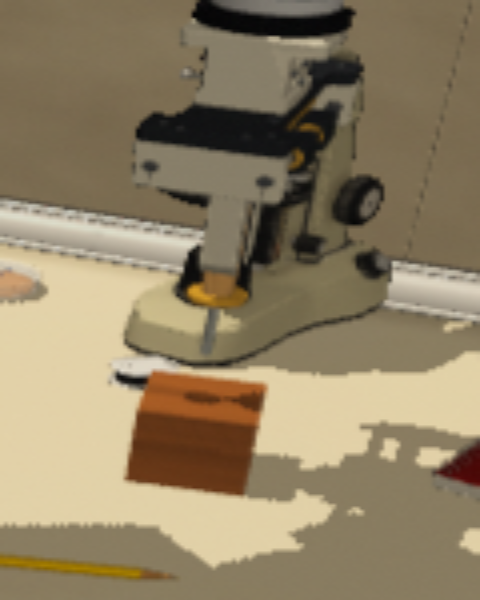

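View pics/wrist8.png

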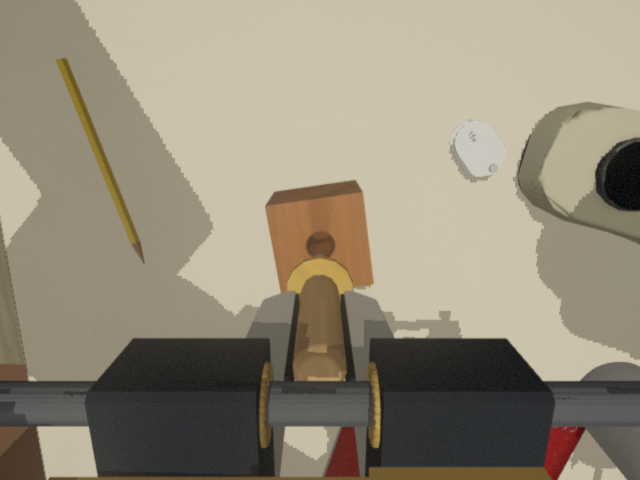

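Call:
{"method": "arm_command", "body": {"targets": "0 0.0003 0.003 0 0 0 1; 0 0.0003 0.003 0 0 0 1; 0.01 0.0003 0.003 0 0 0 1; 0.02 0.0003 0.003 0 0 0 1; 0.03 0.0003 0.003 0 0 0 1; 0.04 0.0003 0.003 0 0 0 1; 0.05 0.0003 0.003 0 0 0 1; 0.06 0.0003 0.003 0 0 0 1; 0.068 0.0003 0.003 0 0 0 1; 0.074 0.0003 0.003 0 0 0 1; 0.077 0.0003 0.003 0 0 0 1; 0.077 0.0003 0.003 0 0 0 1"}}

```text
t: 19.9
tool_pos: [515.5, -280.8, 88.3]
tool_rot: [0.509, 0.491, 0.509, -0.491]
force: [1.4, -0.1, -1.1]
finger_gap: 17.4
```

Call:
{"method": "arm_command", "body": {"targets": "0.001 0 0 0 0 0 1; 0.0018 0 0 0 0 0 1; 0.0018 0 0 0 0 0 1"}}

```text
t: 20.27
tool_pos: [515.5, -280.8, 86.6]
tool_rot: [0.509, 0.491, 0.509, -0.491]
force: [-0.8, 0.4, -0.2]
finger_gap: 17.4
```

```bash
python3 - <<'E'
from h import *
s=status.get_state(); print(s['t'],s['tool_pos'].round(2),s['force'])
im,d=viewer.snapshot("scene"); cv2.imwrite("pics/s9.png",cv2.resize(im[180:300,390:470],None,fx=7,fy=5))
E
```

```text
20.275 [ 515.51 -280.79   86.64] [-0.78908795  0.37665804 -0.18557836]
```

View pics/s9.png

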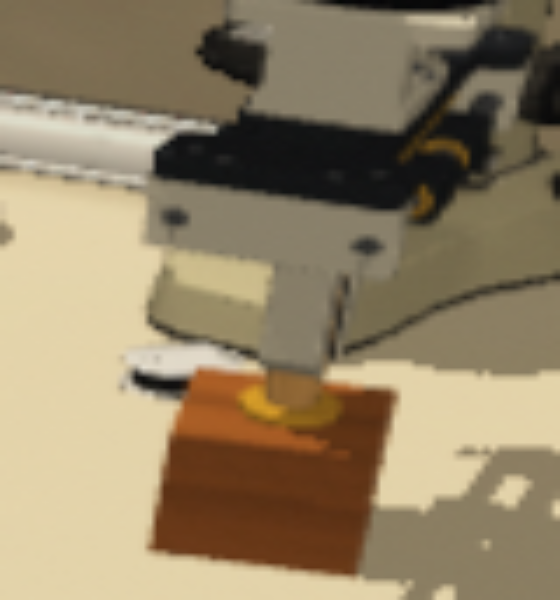

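Rod in the hole, collar nearly down. I'll feel for contact.

Call:
{"method": "arm_command", "body": {"targets": "0.0005 0 0 0 0 0 1; 0.0008 0 0 0 0 0 1; 0.0008 0 0 0 0 0 1"}}

```text
t: 20.7
tool_pos: [515.4, -280.8, 85.7]
tool_rot: [0.509, 0.491, 0.509, -0.491]
force: [0.4, 0.5, -0.4]
finger_gap: 17.7
```

Call:
{"method": "arm_command", "body": {"targets": "0.0005 0 0 0 0 0 1; 0.0005 0 0 0 0 0 1"}}

```text
t: 20.95
tool_pos: [515.5, -280.8, 85.6]
tool_rot: [0.509, 0.491, 0.509, -0.491]
force: [-1.7, -0.1, 2.8]
finger_gap: 17.6
```

Call:
{"method": "arm_command", "body": {"targets": "0.0004 0 0 0 0 0 1; 0.0004 0 0 0 0 0 1"}}

```text
t: 21.2
tool_pos: [515.6, -280.9, 85.6]
tool_rot: [0.509, 0.491, 0.509, -0.491]
force: [-1.4, 1.1, 6.3]
finger_gap: 17.8
```

Call:
{"method": "arm_command", "body": {"targets": "-0.0006 0 0 0 0 0 1; -0.0006 0 0 0 0 0 0.55; -0.0006 0 0 0 0 0 0.5; -0.0006 0 0 0 0 0 0.3; -0.0006 0 0 0 0 0 0; -0.0006 0 0 0 0 0 -0.5; -0.0006 0 0 0 0 0 -0.5; -0.0006 0 0 0 0 0 -0.5; -0.0006 0 0 0 0 0 -0.5"}}

```text
t: 22.32
tool_pos: [515.5, -280.8, 85.5]
tool_rot: [0.509, 0.491, 0.509, -0.491]
force: [0.4, -0.5, -0.2]
finger_gap: 69.5
```

```bash
python3 - <<'E'
from h import *
s=status.get_state(); print(s['t'],s['tool_pos'].round(2),s['force'],s['finger_gap'])
im,d=viewer.snapshot("wrist"); cv2.imwrite("pics/wrist10.png",im)
E
```

```text
22.325 [ 515.49 -280.78   85.47] [ 0.36981207 -0.51492322 -0.17116256] 69.45135884933839
```

View pics/wrist10.png

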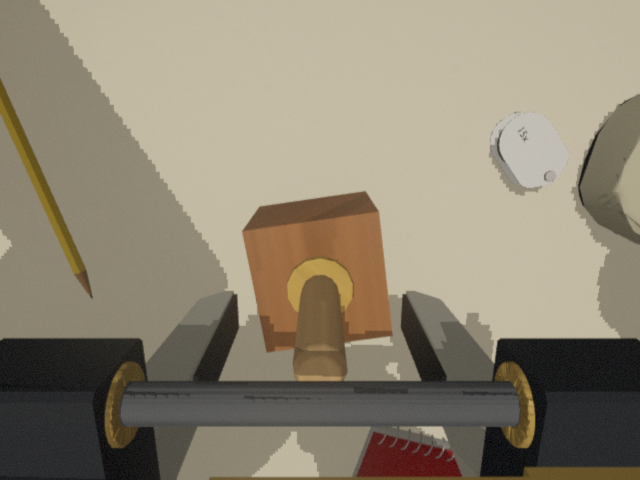

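Released and upright, clear of both fingers. Retreating straight up.

Call:
{"method": "arm_command", "body": {"targets": "-0.01 0 0 0 0 0 -0.5; -0.03 0 0 0 0 0 -0.5; -0.06 0 0 0 0 0 -0.5; -0.09 0 0 0 0 0 -0.5; -0.12 0 0 0 0 0 -0.5; -0.13 0 0 0 0 0 -0.5; -0.13 -0.01 -0.03 0 0 0 -0.5; -0.13 -0.02 -0.07 0 0 0 -0.5; -0.13 -0.03 -0.1 0 0 0 -0.5; -0.13 -0.03 -0.1 0 0 0 -0.5; -0.13 -0.03 -0.1 0 0 0 -0.5; -0.13 -0.03 -0.1 0 0 0 -0.5"}}

```text
t: 23.88
tool_pos: [482.3, -182.9, 215.2]
tool_rot: [0.509, 0.491, 0.509, -0.491]
force: [-0.4, -0.2, -0.1]
finger_gap: 70.0
```

```bash
python3 - <<'E'
from h import *
s=status.get_state(); print(s['t'],s['tool_pos'].round(2),s['force'])
for n in("scene","top"):
    im,d=viewer.snapshot(n); cv2.imwrite(f"pics/{n}11.png",im); K,M=cam(n);P=cloud(K,M,d)
    c=np.array([515,-279.5])
    for lo,hi in((57,62.5),(63,68),(70,100),(100,125),(131,140)):
        m=(d>0)&(np.hypot(P[...,0]-c[0],P[...,1]-c[1])<40)&(P[...,2]>lo)&(P[...,2]<hi)
        if m.sum()>5: print(n,lo,m.sum(),P[m].mean(0).round(1))
im=cv2.imread("pics/scene11.png"); cv2.imwrite("pics/s11.png",cv2.resize(im[180:300,390:470],None,fx=7,fy=5))
E
```

```text
23.875 [ 482.3  -182.92  215.23] [-0.40801029 -0.20943299 -0.07053724]
scene 57 331 [ 508.2 -280.1   60.2]
scene 63 62 [ 509.3 -281.2   65.6]
scene 70 102 [ 508.2 -280.7   84.8]
scene 100 89 [ 508.3 -280.5  112. ]
scene 131 33 [ 512.  -280.1  134.1]
```

View pics/s11.png

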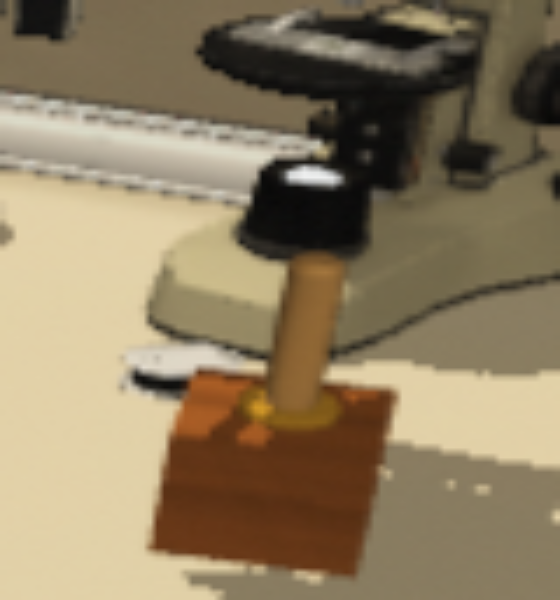

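View pics/top11.png

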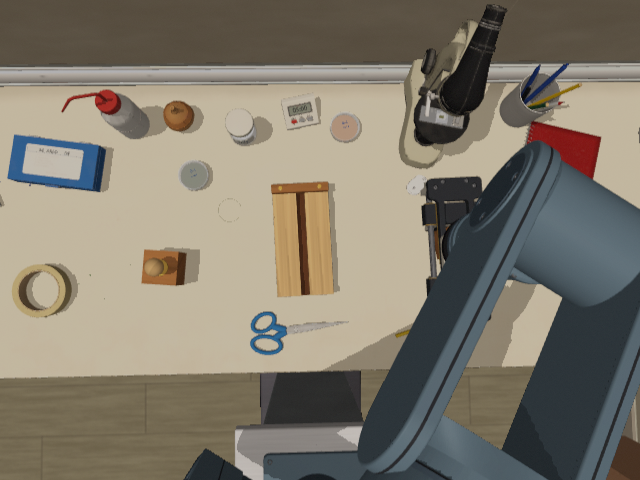

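The probe is upright with its collar on the block, the tamper block is unchanged at (163,267), and the arm is clear.

```bash
python3 -c "
from h import *
print(status.get_state()['qvel'].round(3)); workorder.close_job()"
```

```text
[ 0.    -0.002  0.003  0.002  0.001  0.002]
the job is handed in; nothing more can be done
```

The job is done and handed in at about 24 s of the 61 s allowed.

- **Groove check:** I took the probe from its block, lowered the tip into the groove about 3 mm from the cross-bar, and felt the floor. I then drew it at about 4 cm/s to roughly 8 mm past the open end and met no obstruction. Force on the floor was at most about 6.5 N at the readings taken. At one reading, about 35 mm before the open end, it fell to zero. The tip may have hovered about 0.2 mm off the floor there, but it stayed well inside the groove.
- **Return to the block:** I lowered the probe into the same block until the collar met the top, felt as a rise to about 6 N, then let go and backed away.
- **Last checks:** In the scene camera the probe stands upright within about 1 mm of its first position, with the collar on the block. In the top view the round-knobbed tool and the board have not moved. The arm is still and clear of everything. The arm hid the probe from the top camera in that last view, so the upright check rests on the scene camera and on the wrist picture taken just after release.

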